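# Sort inspected leaded-glass panels into pass and reject nests

### The arm

A 6-joint arm with a two-finger parallel gripper is mounted at the origin on the work surface. World frame = base frame: x ahead of the robot, y to its left, z up, the work surface at z = 0. Lengths are in m, angles in rad, forces in N, time in s.
With the tool pointing down it reaches from about 0.375 to 0.975 m from the base axis. Payload 3.8 kg.
Tool frame: the origin (TCP) lies between the finger pads; the fingertips stand 8 mm ahead of it and the grasp point (between the pads) lies 11 mm behind it; z points along the fingers, y is the line along which they close (so a half turn about z gives the same grasp; the last joint's range is limited). The gripper opens to 85 mm and grips with 20 to 120 N. Pads are 22 mm wide; open, the fingers measure 114 mm over their backs; the gripper's body (76 mm by 85 mm) begins 54 mm behind the grasp point. The pads swing forward as they close: fully open they stand 13 mm farther back than shut.
Start: joints at [1.126, 0.264, 1.604, -0, 1.274, -0.037], TCP at [0.268, 0.62, 0.239] pointing down, gripper open.
Joint ranges: [-2.63, 2.63], [-0.94, 2.18], [0.31, 2.57], [-1.31, 4.45], [0, 2.66], [-2.55, 2.55]. Speed limits (rad/s): [2.57, 2.57, 3.14, 3.14, 3.14, 3.14].

### API

Orientations are given as a 3x3 rotation matrix whose columns are the frame's x, y, z axes.
In Python, from bench import arm gives the robot as it stands. The module is installed in compiled form; this text tells all that it offers.
- The arm moves only by the tool carry_out, never from a script. Its argument "plan" is a list that holds one entry, the list of rows, each a list of 4 numbers: the shift along the tool's x, y, z in units of 100 mm (1.0 is 100 mm), then the turn about the tool's z in units of 360 degrees (1.0 is 360 degrees). A call has 1 to 20 rows; each row is the pose to reach, as a shift and turn from the pose commanded when the call began, along the tool's axes at that moment, turning the shorter way round; what a row does not reach only later rows make up. A row lasts 1/10 s, in which the tool goes at most 50 mm and 8.59 degrees, less where a joint would pass 70% of its speed; a pose out of reach is approached as far as the arm can. A call with a number of a shift or a turn outside -1 to 1 is refused whole. A call with a gripper value outside its range is refused whole. "hand" is the closure, from -1 (fully open) to 1 (shut), set as the call begins (left out, the last holds). The fingers move at their own pace and stop on an object; "squeeze" is the grip in N (left out, the last holds). Time passes only in rows, so rows that repeat a pose let the fingers close. It gives the time, the measured TCP pose, the force, the opening and the grip force at its end, in the units of the state.
- arm.get_obs(): the state, without advancing time (a new reading comes with each control period).
- arm.read_camera(name): name is "side" or "top"; returns (picture, depth): 384x512x3 uint8, red, green, blue; 384x512 float32, m along the optical axis (not along the pixel's ray), 0 where there is no reading.
- arm.calibration(name): a dict with "intrinsics" (3x3 intrinsics, pixels), "k1" (the pictures are not rectified: a ray, as slopes to the right and down, at radius r is drawn at 1 + k1 r^2 times it, then the intrinsics apply), "pose" (4x4, takes a point from camera to world coordinates). Camera axes: x right, y up, looking along -z (the intrinsics and any distortion apply to the point x, -y, -z); pixel columns grow to the right and rows downward; lengths in m; the calibration is good to about 2 mm. A picture is of the moment at which its call begins. calibration takes no time and is no camera call.
- arm.job_done(): hands the job in; it is judged then, once.
The state is a dict: "time": time; "joint_positions": joint angles; "joint_velocities": joint speeds; "joint_torque": joint torques, N m; "eef_pos": TCP position; "orientation": TCP orientation; "contact_force": force on the tool from outside, world axes, zero at the start; "ft_torque": the same for the moment, N m; "gripper_width": finger opening in m; "gripper_force": force on a finger pad.
Only numpy, scipy, OpenCV 4.12 (cv2) and the standard library are available. Lean on these libraries where they do the work, as an engineer would, in place of code of your own. Each camera call takes 0.05 s, during which the arm holds its last target. There are 200 camera calls.

### The job

Put the wood offcut that is lying in one of the nests into the scrap bin, and sort the two inspected glass panels: slide each one squarely and fully home, up against the end batten, in the nest whose plate shows the same tag shape (disc for passed, cross for rejected). Their solder joints are fresh, so keep the panels flat on the bench and never lift or tip them, and leave the other things on the bench where they are.

Things in the scene. Friction and masses are not known exactly. Their poses are not given: they have to be found in the camera images.
- panel_round: Leaded-glass panel in a light wood frame, 104 mm along its x by 88 mm along its y, 22 mm high, 0.3 kg. Rails 9 mm wide; inside them an open-topped recess 86 x 70 mm, its floor (the glass) 6 mm above the bench. On the glass a flat white paper tag: a disc 42 mm across (passed). Origin: centre of the underside. Its x axis starts roughly along world y.
- panel_cross: Leaded-glass panel in a light wood frame, 104 mm along its x by 88 mm along its y, 22 mm high, 0.3 kg. Rails 9 mm wide; inside them an open-topped recess 86 x 70 mm, its floor (the glass) 6 mm above the bench. On the glass a flat white paper tag: a diagonal cross of two 54 x 11 mm strips (rejected). Origin: centre of the underside. Its x axis starts roughly along world y.
- nest_left: Left (+y) nest: fixed U of dark wood battens on the bench, 16 mm high, 18 mm wide, mouth on its -x side facing mid-bench, no floor. Channel 104 mm wide (a panel's 88 mm side goes across it). Origin: on the bench, where a fully home panel has its centre. End batten's inner face at x = +52 mm; side battens from x = -38 to +52 mm, inner faces at y = +-52 mm.
- nest_right: Right (-y) nest: fixed U of dark wood battens on the bench, 16 mm high, 18 mm wide, mouth on its -x side facing mid-bench, no floor. Channel 104 mm wide (a panel's 88 mm side goes across it). Origin: on the bench, where a fully home panel has its centre. End batten's inner face at x = +52 mm; side battens from x = -38 to +52 mm, inner faces at y = +-52 mm.
- mark_round: Square dark wood plate, 74 x 74 x 6 mm, fixed to the bench just beyond the closed end of a nest (117 mm from that nest's origin), with a white paper disc, 52 mm across on top. It says which panel the nest beside it takes; it may be at either nest. Origin: centre of the underside.
- mark_cross: Square dark wood plate, 74 x 74 x 6 mm, fixed to the bench just beyond the closed end of a nest (117 mm from that nest's origin), with a white paper diagonal cross, 67 mm strips on top. It says which panel the nest beside it takes; it may be at either nest. Origin: centre of the underside.
- offcut: Loose offcut of light wood, 60 mm along its x, 24 mm along its y, 22 mm high, 30 g, lying in one of the nests. Origin: centre of the underside.
- scrap_bin: Fixed open-topped dark steel bin on the far side of the bench, 110 mm along its x, 160 mm along its y, 50 mm high, walls 4 mm. Origin: centre of the underside.
- flux_jar: Glass jar, 48 mm across, 55 mm high, standing. Not part of the job. Origin: centre of the underside.
- solder_reel: Metal reel, 54 mm across, 36 mm high, standing flat. Not part of the job. Origin: centre of the underside.
- flux_brush: Brush, 160 mm long, lying near the right-hand nest. Not part of the job. Origin: underside, near the middle.
- lead_block: Bare metal block 45 x 30 x 20 mm. Not part of the job. Origin: centre of the underside.
There are look-alikes about, which are no part of the job. Leave any red look-alike of the panel_cross alone. What is shaped like the nest_left but turquoise is not meant.

How it is judged:
At the end, for the whole second after the job is handed in: Each panel lies flat in the nest beside the plate with its own tag shape, its centre within 8 mm of the home point along the nest and 12 mm across it, its long axis within 0.1 rad of the nest's, at rest; the offcut lies at rest inside the scrap bin (((horizontal distance between mark_round and nest_left below 0.16 m and x of panel_round in the frame of nest_left between -0.008 and 0.008 m and y of panel_round in the frame of nest_left between -0.012 and 0.012 m and height (world z) of each of panel_round, panel_cross below 0.004 m and angle between each of panel_round, panel_cross's own z axis and vertical below 0.06 rad and angle between the x axis of panel_round and the x axis of nest_left, either way round below 0.1 rad and linear speed of each of panel_round, panel_cross below 0.01 m/s and x of panel_cross in the frame of nest_right between -0.008 and 0.008 m and y of panel_cross in the frame of nest_right between -0.012 and 0.012 m and angle between the x axis of panel_cross and the x axis of nest_right, either way round below 0.1 rad) or (horizontal distance between mark_round and nest_right below 0.16 m and x of panel_round in the frame of nest_right between -0.008 and 0.008 m and y of panel_round in the frame of nest_right between -0.012 and 0.012 m and height (world z) of each of panel_round, panel_cross below 0.004 m and angle between each of panel_round, panel_cross's own z axis and vertical below 0.06 rad and angle between the x axis of panel_round and the x axis of nest_right, either way round below 0.1 rad and linear speed of each of panel_round, panel_cross below 0.01 m/s and x of panel_cross in the frame of nest_left between -0.008 and 0.008 m and y of panel_cross in the frame of nest_left between -0.012 and 0.012 m and angle between the x axis of panel_cross and the x axis of nest_left, either way round below 0.1 rad)) and x of offcut in the frame of scrap_bin between -0.052 and 0.052 m and y of offcut in the frame of scrap_bin between -0.078 and 0.078 m and height (world z) of offcut below 0.045 m and linear speed of offcut below 0.02 m/s); the robot touches nothing.
It fails at once if a panel is lifted or tipped off the bench (its underside centre over 12 mm up) (height (world z) of any of panel_round, panel_cross above 0.012 m).
It fails at once if another thing on the bench is moved by more than 25 mm (distance of any of flux_jar, solder_reel, flux_brush, lead_block from where it was at the start of the episode above 0.025 m).
It also fails if it takes over 67 s, if anything falls off the work surface, if the arm or the gripper's body presses on something with over 40 N, if the wrist force passes 120 N, or if a joint passes its speed limit or range.

## Working session

There is one attempt and no reset: what is moved stays moved. The work goes in short steps, Python scripts to look and compute and a tool call to move; the robot and the scene stay as the last step left them, time stands still between calls to the robot, and variables do not carry over. Pictures are saved under pics/ and viewed, at most 10 in all, crops included, and the job is handed in when it is done.

Besides the shell and the picture viewer there is one more tool, called after "Emit:" as name(argument=value, ...) on one line, values as JSON. carry_out: Moves the arm, as the interface text tells. Its arguments: {"type":"object","properties":{"plan":{"type":"array"},"hand":{"type":"number"},"squeeze":{"type":"number"}},"required":["plan"]}

```bash
mkdir -p pics
cat > h.py <<'E'
from bench import arm
import numpy as np, cv2
def cal(n):
    c=arm.calibration(n); return np.array(c["intrinsics"]),c["k1"],np.array(c["pose"])
def und(n,uv):
    K,k1,T=cal(n); uv=np.atleast_2d(np.array(uv,float))
    d=np.array([(uv[:,0]-K[0,2])/K[0,0],(uv[:,1]-K[1,2])/K[1,1]]).T
    s=d.copy()
    for _ in range(20): s=d/(1+k1*(s**2).sum(1,keepdims=True))
    return s,T
def plane(n,uv,z):
    s,T=und(n,uv); r=np.c_[s[:,0],-s[:,1],-np.ones(len(s))]@T[:3,:3].T; o=T[:3,3]
    return o+r*((z-o[2])/r[:,2])[:,None]
def cloud(n,D):
    v,u=np.mgrid[:384,:512]; s,T=und(n,np.c_[u.ravel(),v.ravel()]); d=D.ravel()[:,None]
    P=np.c_[s[:,0],-s[:,1],-np.ones(len(s))]*d
    P=P@T[:3,:3].T+T[:3,3]; P[D.ravel()<=0]=np.nan
    return P.reshape(384,512,3)
def shot(n,f=None):
    a,d=arm.read_camera(n)
    if f: cv2.imwrite('pics/'+f,a[...,::-1])
    return a,d
E
python3 - <<'E'
from h import *
for n in("top","side"):
    a,d=shot(n); cv2.imwrite(f'pics/{n}0.png',cv2.resize(a[...,::-1],(800,600),interpolation=cv2.INTER_CUBIC)); np.savez(n+'0.npz',a=a,d=d)
    K,k,T=cal(n); print(n,K.round(1).tolist(),k,T.round(3).tolist())
o=arm.get_obs(); print(o["time"],o["eef_pos"],o["orientation"],o["gripper_width"])
E
```

```text
top [[374.1, 0.0, 254.7], [0.0, 374.1, 193.8], [0.0, 0.0, 1.0]] 0.03157317331829025 [[0.026, 0.989, -0.142, 0.396], [-0.999, 0.029, 0.016, 0.006], [0.019, 0.142, 0.99, 0.958], [0.0, 0.0, 0.0, 1.0]]
side [[398.3, 0.0, 256.6], [0.0, 398.3, 191.2], [0.0, 0.0, 1.0]] -0.13701458657421417 [[0.889, 0.237, -0.392, 0.077], [-0.458, 0.462, -0.759, -0.858], [0.001, 0.855, 0.519, 0.631], [0.0, 0.0, 0.0, 1.0]]
0.1 [0.26741544 0.61903091 0.23804336] [[-9.17982051e-01  3.96620826e-01 -9.34846798e-04]
 [ 3.96621915e-01  9.17980069e-01 -1.91020746e-03]
 [ 1.00542667e-04 -2.12431689e-03 -9.99997739e-01]] 0.08536586933546918
```

View pics/top0.png

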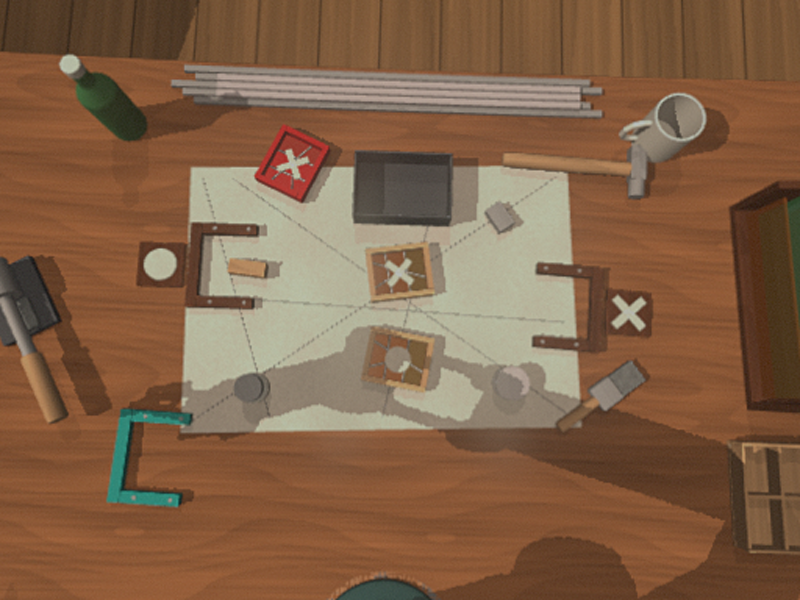

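View pics/side0.png

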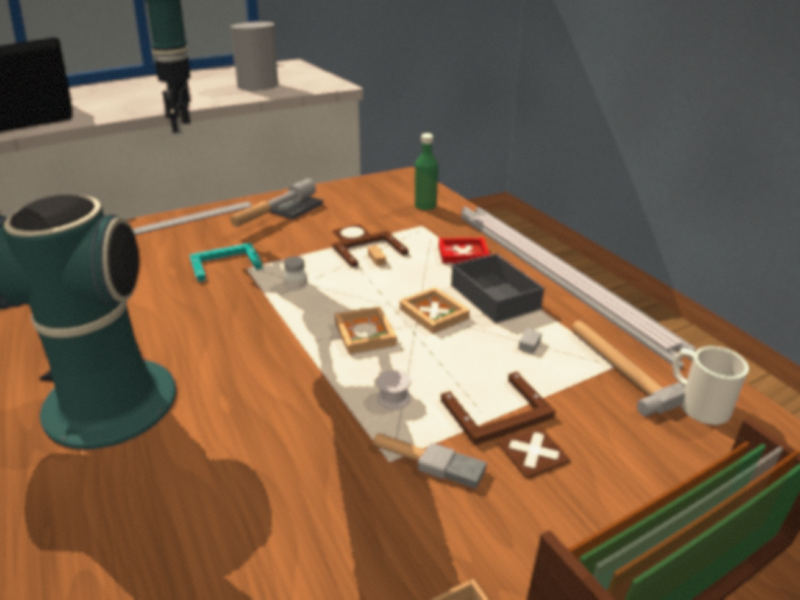

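Top view (800x600 px): disc plate at (160,265) by the left nest (222,265), with the offcut at (247,268). The cross plate is at (628,313) by the right nest (572,307).

Candidates:
- **Cross panel:** the light-wood one at (400,272) fits. The red one at (292,163) is the look-alike.
- **Left nest:** the dark wood one at (222,265) fits. The turquoise one at (145,455) is not meant.
- **Disc panel:** at (400,360).
- **Bin:** at (403,188).

Next I measure from the depth clouds and confirm with one crop.

Run:
```python
from h import *
f=np.load('top0.npz'); a,d=f['a'],f['d']; P=cloud('top',d); s=.64
def roi(x0,y0,x1,y1): 
    m=np.zeros((384,512),bool); m[int(y0*s):int(y1*s),int(x0*s):int(x1*s)]=1; return m
z=P[...,2]; print('bench z',np.nanmedian(z[roi(290,230,340,260)]), np.nanmedian(z[roi(450,250,520,300)]))
vis=a.copy()
hsv=cv2.cvtColor(a,cv2.COLOR_RGB2HSV)
def rect(name,m,h,fit=True):
    m=cv2.morphologyEx(m.astype(np.uint8),cv2.MORPH_OPEN,np.ones((2,2)))
    cs=cv2.findContours(m,0,1)[0]; c=np.vstack([k for k in cs if cv2.contourArea(k)>15]).reshape(-1,2)
    W=plane('top',c,h)[:,:2].astype(np.float32)
    r=cv2.minAreaRect(W*1000); b=cv2.boxPoints(r)
    e=b[1]-b[0]; g=b[2]-b[1]; L=e if np.hypot(*e)>np.hypot(*g) else g
    print(name,'c',np.round(r[0],1),'size',np.round(r[1],1),'long ang',round(np.degrees(np.arctan2(L[1],L[0]))%180,1),'zmed',np.nanmedian(z[m>0]).round(4))
    cv2.drawContours(vis,cs,-1,(0,255,255),1)
wood=(hsv[...,1]>85)&(hsv[...,0]<25)
rect('cross',wood&roi(360,235,442,308),.022)
rect('round',wood&roi(360,318,442,400),.022)
rect('offcut',wood&roi(222,250,275,285),.022)
rect('nestL',wood&(z>.007)&roi(187,215,262,315),.016)
rect('nestR',wood&(z>.007)&roi(528,255,609,358),.016)
rect('bin',(hsv[...,2]<80)&roi(345,145,460,230),.05)
dark=(hsv[...,1]>85)
rect('markL',((hsv[...,1]<70)&(hsv[...,2]>120))&roi(140,245,180,285),.006)
rect('markR',((hsv[...,1]<70)&(hsv[...,2]>120))&roi(610,292,650,335),.006)
rect('reel',(z>.02)&roi(220,360,285,410),.036); rect('jar',(z>.02)&roi(480,355,540,410),.055)
rect('lead',(z>.01)&roi(475,195,525,240),.02)
cv2.imwrite('pics/crop.png',cv2.resize(vis[85:275,80:425,::-1],None,fx=2.3,fy=2.3,interpolation=cv2.INTER_CUBIC))
```

```text
bench z 0.0008720252438739751 0.0007308321300797949
cross c [579.9 -12.3] size [ 88.8 103.6] long ang 98.9 zmed 0.0082
round c [438.  -13.4] size [103.3  88.1] long ang 80.3 zmed 0.0081
offcut c [578.5 235.2] size [61.4 26.4] long ang 84.5 zmed 0.0215
nestL c [582.9 273.7] size [116.9 138.7] long ang 179.7 zmed 0.0161
nestR c [ 531.6 -290.7] size [108.3 139.7] long ang 177.2 zmed 0.0158
bin c [711.4 -12.4] size [118.7 151.8] long ang 90.1 zmed 0.0121
markL c [584.1 381.1] size [50.3 50.3] long ang 94.5 zmed 0.0075
markR c [ 526.3 -390.9] size [51.4 52.4] long ang 178.0 zmed 0.0069
reel c [387.9 213.6] size [45.5 50.8] long ang 91.4 zmed 0.0546
jar c [ 405.6 -188.6] size [49.8 50.8] long ang 91.6 zmed 0.0361
lead c [ 678.5 -174.8] size [45.3 32.4] long ang 33.7 zmed 0.0197
```

View pics/crop.png

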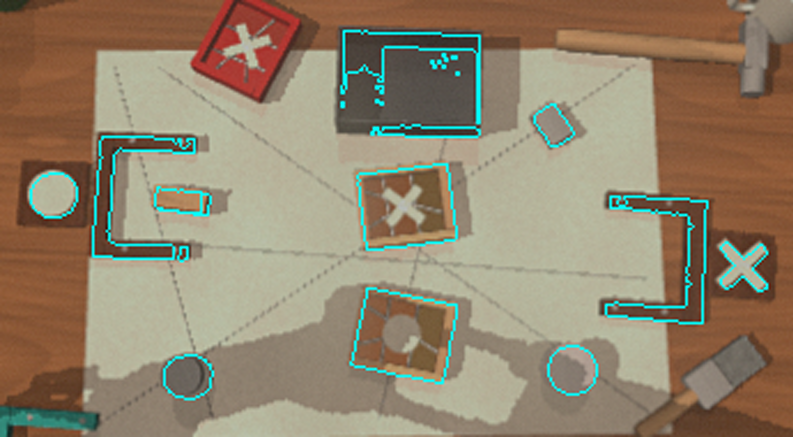

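The crop confirms both wood panels, the dark nests, the offcut and the plates. First the offcut, which sits at about (578,235) mm.

Emit:
carry_out(plan=[[[-1, -0.55, 0, 0], [-1, -0.55, 0, 0], [-1, -0.55, 0, 0]]], hand=-0.2)

```text
time: 0.4
eef_pos: [0.3396, 0.526, 0.2385]
orientation: [[-0.917, 0.399, 0.0], [0.399, 0.917, -0.003], [-0.001, -0.003, -1.0]]
contact_force: [-0.1, -0.3, -0.4]
gripper_width: 0.0512
gripper_force: 0.0
```

Emit:
carry_out(plan=[[[-1, -0.55, 0, 0], [-1, -0.55, 0, 0], [-1, -0.55, 0, 0]]])

```text
time: 0.7
eef_pos: [0.4096, 0.4361, 0.2389]
orientation: [[-0.917, 0.399, 0.0], [0.399, 0.917, -0.002], [-0.001, -0.001, -1.0]]
contact_force: [0.3, -0.2, 0.8]
gripper_width: 0.0512
gripper_force: 0.0
```

Emit:
carry_out(plan=[[[-1, -0.55, 0, 0], [-1, -0.55, 0, 0], [-1, -0.55, 0, 0]]])

```text
time: 1.0
eef_pos: [0.4796, 0.3465, 0.239]
orientation: [[-0.917, 0.399, 0.0], [0.399, 0.917, -0.001], [-0.001, -0.001, -1.0]]
contact_force: [0.5, 0.1, -1.1]
gripper_width: 0.0513
gripper_force: 0.0
```

Emit:
carry_out(plan=[[[-1, -0.55, 0, 0], [-1, -0.55, 0, 0], [-1, -0.55, 0, 0]]])

```text
time: 1.3
eef_pos: [0.5496, 0.2567, 0.2391]
orientation: [[-0.917, 0.399, 0.001], [0.399, 0.917, -0.001], [-0.001, -0.0, -1.0]]
contact_force: [-0.8, -0.3, -0.1]
gripper_width: 0.0514
gripper_force: 0.0
```

Emit:
carry_out(plan=[[[-0.38, -0.09, 0.9, 0.2], [-0.38, -0.09, 0.9, 0.2], [-0.38, -0.09, 0.9, 0.2], [-0.38, -0.09, 0.9, 0.2], [-0.38, -0.09, 0.9, 0.2], [-0.38, -0.09, 0.9, 0.2], [-0.38, -0.09, 0.9, 0.2], [-0.38, -0.09, 0.9, 0.2], [-0.38, -0.09, 0.9, 0.2], [-0.38, -0.09, 0.9, 0.2], [-0.38, -0.09, 0.9, 0.2]]])

```text
time: 2.4
eef_pos: [0.5785, 0.2367, 0.1491]
orientation: [[0.091, 0.996, -0.001], [0.996, -0.091, 0.0], [0.0, -0.001, -1.0]]
contact_force: [0.1, 0.1, 0.3]
gripper_width: 0.0514
gripper_force: 0.0
```

```bash
cat >> h.py <<'E'
def go(x,y,z,ang):
    o=arm.get_obs(); p=np.array(o["eef_pos"])*1000; R=np.array(o["orientation"])
    th=np.degrees(np.arctan2(R[1,1],R[0,1])); v=R.T@(np.array([x,y,z])-p)/100
    print('t',round(o["time"],2),'p',p.round(1),'th',th.round(1),'w',round(o["gripper_width"]*1000,1),'F',np.round(o["contact_force"],1),'-> row',v.round(3),round(-((ang-th+180)%360-180)/360,4))
E
python3 -c "
from h import *
go(578.5,235.2,15,-5.5)"
```

```text
t 2.4 p [578.5 236.7 149.1] th -5.2 w 51.4 F [0.1 0.1 0.3] -> row [-0.016  0.002  1.341] 0.0007
```

Emit:
carry_out(plan=[[[0, 0, 0.4, 0], [-0.02, 0, 0.8, 0], [-0.02, 0, 0.9, 0], [-0.02, 0, 0.9, 0]]])

```text
time: 2.8
eef_pos: [0.5766, 0.2333, 0.0569]
orientation: [[0.093, 0.996, -0.005], [0.996, -0.093, -0.002], [-0.002, -0.005, -1.0]]
contact_force: [-1.0, 0.5, -0.1]
gripper_width: 0.0511
gripper_force: 0.0
```

Emit:
carry_out(plan=[[[0, 0, 0.2, 0], [0, 0, 0.35, 0], [0, 0, 0.43, 0], [0, 0, 0.43, 0]]])

```text
time: 3.2
eef_pos: [0.5781, 0.2335, 0.0156]
orientation: [[0.093, 0.996, -0.002], [0.996, -0.093, -0.001], [-0.001, -0.002, -1.0]]
contact_force: [-1.0, -0.0, 0.1]
gripper_width: 0.0512
gripper_force: 0.0
```

Emit:
carry_out(plan=[[[0, 0, 0, 0], [0, 0, 0, 0], [0, 0, 0, 0], [0, 0, 0, 0], [0, 0, 0, 0]]], hand=1, squeeze=30)

```text
time: 3.7
eef_pos: [0.5798, 0.2341, 0.0175]
orientation: [[0.093, 0.996, 0.002], [0.996, -0.093, 0.001], [0.001, 0.002, -1.0]]
contact_force: [0.8, -0.8, 5.7]
gripper_width: 0.023
gripper_force: 30.0
```

Emit:
carry_out(plan=[[[0, 0, -0.2, 0], [0, 0, -0.5, 0], [0, 0, -0.9, 0], [0, 0, -0.9, 0]]])

```text
time: 4.1
eef_pos: [0.5829, 0.2352, 0.1126]
orientation: [[0.094, 0.996, 0.01], [0.996, -0.094, 0.004], [0.005, 0.01, -1.0]]
contact_force: [0.8, -0.1, 0.9]
gripper_width: 0.0233
gripper_force: 29.5
```

```bash
python3 -c "
from h import *
go(715,-12,105,-5.5)"
```

```text
t 4.1 p [582.9 235.2 112.6] th -5.4 w 23.3 F [ 0.8 -0.1  0.9] -> row [-2.338  1.546  0.08 ] 0.0004
```

Emit:
carry_out(plan=[[[-0.4, 0.26, 0, 0], [-0.78, 0.52, 0, 0], [-0.78, 0.52, 0, 0]]])

```text
time: 4.4
eef_pos: [0.6253, 0.1468, 0.106]
orientation: [[0.097, 0.995, 0.001], [0.995, -0.097, -0.002], [-0.002, 0.001, -1.0]]
contact_force: [-0.3, 0.2, 0.3]
gripper_width: 0.023
gripper_force: 29.6
```

Emit:
carry_out(plan=[[[-0.4, 0.26, 0, 0], [-0.78, 0.52, 0, 0], [-0.78, 0.52, 0, 0]]])

```text
time: 4.7
eef_pos: [0.6696, 0.0644, 0.1057]
orientation: [[0.098, 0.995, 0.001], [0.995, -0.098, -0.002], [-0.002, 0.001, -1.0]]
contact_force: [-0.1, -0.3, -0.2]
gripper_width: 0.0231
gripper_force: 29.7
```

Emit:
carry_out(plan=[[[-0.4, 0.26, 0, 0], [-0.78, 0.51, 0, 0], [-0.78, 0.51, 0, 0], [-0.78, 0.51, 0, 0]]])

```text
time: 5.1
eef_pos: [0.7106, -0.014, 0.1052]
orientation: [[0.096, 0.995, -0.002], [0.995, -0.096, 0.001], [0.001, -0.002, -1.0]]
contact_force: [0.6, 0.4, -0.7]
gripper_width: 0.023
gripper_force: 29.7
```

Emit:
carry_out(plan=[[[0, 0, 0.3, 0], [0, 0, 0.6, 0], [0, 0, 0.7, 0], [0, 0, 0.7, 0], [0, 0, 0.7, 0]]])

```text
time: 5.6
eef_pos: [0.7114, -0.0128, 0.0369]
orientation: [[0.093, 0.996, 0.0], [0.996, -0.093, 0.0], [0.0, 0.0, -1.0]]
contact_force: [-0.2, 0.1, -0.5]
gripper_width: 0.0231
gripper_force: 29.7
```

Emit:
carry_out(plan=[[[0, 0, 0, 0], [0, 0, 0, 0], [0, 0, 0, 0], [0, 0, -0.4, 0], [0, 0, -0.8, 0], [0, 0, -0.8, 0]]], hand=0)

```text
time: 6.2
eef_pos: [0.7166, -0.0141, 0.1251]
orientation: [[0.094, 0.996, 0.014], [0.996, -0.094, -0.001], [0.001, 0.014, -1.0]]
contact_force: [0.5, -1.4, 0.4]
gripper_width: 0.0427
gripper_force: 0.0
```

```bash
python3 -c "
from h import *
a,d=shot('top'); cv2.imwrite('pics/c1.png',cv2.resize(a[80:260,100:430,::-1],None,fx=2.3,fy=2.3))
go(573,35,100,-81.1)"
```

```text
t 6.25 p [714.9 -14.1 122.1] th -5.4 w 42.8 F [ 0.1 -0.4  0. ] -> row [ 0.355 -1.461  0.207] 0.2103
```

View pics/c1.png

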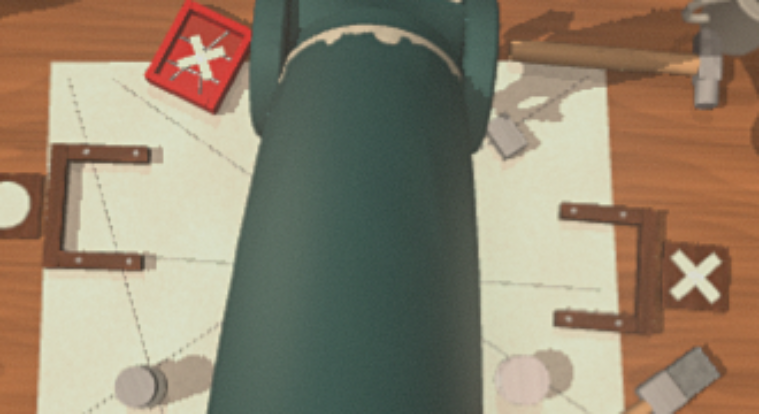

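The left nest is now empty. Next I move to the trailing (+y) rail of the cross panel.

Emit:
carry_out(plan=[[[0.09, -0.4, 0, 0], [0.18, -0.75, 0, 0], [0.18, -0.75, 0, 0]]])

```text
time: 6.55
eef_pos: [0.6318, 0.0124, 0.1134]
orientation: [[0.093, 0.996, -0.009], [0.996, -0.093, 0.001], [-0.0, -0.009, -1.0]]
contact_force: [-0.5, -0.2, -0.2]
gripper_width: 0.0423
gripper_force: 0.0
```

Emit:
carry_out(plan=[[[0.18, -0.71, 0.2, 0.21], [0.18, -0.71, 0.2, 0.21], [0.18, -0.71, 0.2, 0.21], [0.18, -0.71, 0.2, 0.21], [0.18, -0.71, 0.2, 0.21], [0.18, -0.71, 0.2, 0.21], [0.18, -0.71, 0.2, 0.21], [0.18, -0.71, 0.2, 0.21], [0.18, -0.71, 0.2, 0.21], [0.18, -0.71, 0.2, 0.21], [0.18, -0.71, 0.2, 0.21]]])

```text
time: 7.65
eef_pos: [0.5693, 0.0356, 0.096]
orientation: [[0.987, 0.16, -0.0], [0.16, -0.987, -0.0], [-0.0, -0.0, -1.0]]
contact_force: [-0.8, -0.1, 0.2]
gripper_width: 0.0426
gripper_force: 0.0
```

```bash
python3 -c "
from h import *
go(572.5,34.6,20,-81.1)"
```

```text
t 7.65 p [569.3  35.6  96. ] th -80.8 w 42.6 F [-0.8 -0.1  0.2] -> row [0.03  0.015 0.76 ] 0.0008
```

Emit:
carry_out(plan=[[[0.03, 0.015, 0.3, 0], [0.03, 0.015, 0.6, 0], [0.03, 0.015, 0.76, 0], [0.03, 0.015, 0.76, 0], [0.03, 0.015, 0.76, 0]]])

```text
time: 8.15
eef_pos: [0.5726, 0.0347, 0.0204]
orientation: [[0.987, 0.158, -0.0], [0.158, -0.987, -0.0], [-0.0, -0.0, -1.0]]
contact_force: [0.7, 0.2, 1.0]
gripper_width: 0.0429
gripper_force: 0.0
```

Emit:
carry_out(plan=[[[0, 0, 0, 0], [0, 0, 0, 0], [0, 0, 0, 0], [0, 0, 0, 0], [0, 0, 0, 0], [0, 0, 0, 0]]], hand=1, squeeze=30)

```text
time: 8.75
eef_pos: [0.5738, 0.035, 0.022]
orientation: [[0.988, 0.157, 0.003], [0.157, -0.988, 0.0], [0.003, 0.0, -1.0]]
contact_force: [-0.0, 1.7, 7.2]
gripper_width: 0.0077
gripper_force: 32.9
```

```bash
python3 -c "
from h import *
u=np.array([np.cos(np.radians(267.2)),np.sin(np.radians(267.2))])
for k in (72,40,0): go(*(np.array([532,-274.3])-(47.5+k)*u),20,-92.8)"
```

```text
t 8.75 p [573.8  35.   22. ] th -81.0 w 7.7 F [-0.   1.7  7.2] -> row [-0.653  1.819  0.018] 0.0329
t 8.75 p [573.8  35.   22. ] th -81.0 w 7.7 F [-0.   1.7  7.2] -> row [-0.719  2.133  0.018] 0.0329
t 8.75 p [573.8  35.   22. ] th -81.0 w 7.7 F [-0.   1.7  7.2] -> row [-0.801  2.524  0.018] 0.0329
```

Emit:
carry_out(plan=[[[-0.08, 0.13, 0, 0.006], [-0.15, 0.27, 0, 0.011], [-0.23, 0.4, 0, 0.017], [-0.3, 0.53, 0, 0.022], [-0.38, 0.67, 0, 0.028], [-0.45, 0.8, 0, 0.033], [-0.45, 0.8, 0, 0.033], [-0.45, 0.8, 0, 0.033]]])

```text
time: 9.55
eef_pos: [0.5415, -0.0538, 0.022]
orientation: [[0.999, -0.051, 0.003], [-0.051, -0.999, -0.003], [0.003, 0.003, -1.0]]
contact_force: [-1.5, -4.7, 8.9]
gripper_width: 0.008
gripper_force: 33.1
```

```bash
python3 -c "
from h import *
a,d=shot('top'); cv2.imwrite('pics/c2.png',cv2.resize(a[80:260,100:430,::-1],None,fx=2.3,fy=2.3))
u=np.array([np.cos(np.radians(267.2)),np.sin(np.radians(267.2))])
for k in (90,5,0): go(*(np.array([532,-274.3])-(47.5+k)*u),20,-92.8)"
```

```text
t 9.6 p [541.5 -53.7  22. ] th -92.9 w 7.7 F [-1.6 -4.8  8.8] -> row [0.014 0.832 0.022] -0.0002
t 9.6 p [541.5 -53.7  22. ] th -92.9 w 7.7 F [-1.6 -4.8  8.8] -> row [0.015 1.682 0.024] -0.0002
t 9.6 p [541.5 -53.7  22. ] th -92.9 w 7.7 F [-1.6 -4.8  8.8] -> row [0.015 1.732 0.024] -0.0002
```

View pics/c2.png

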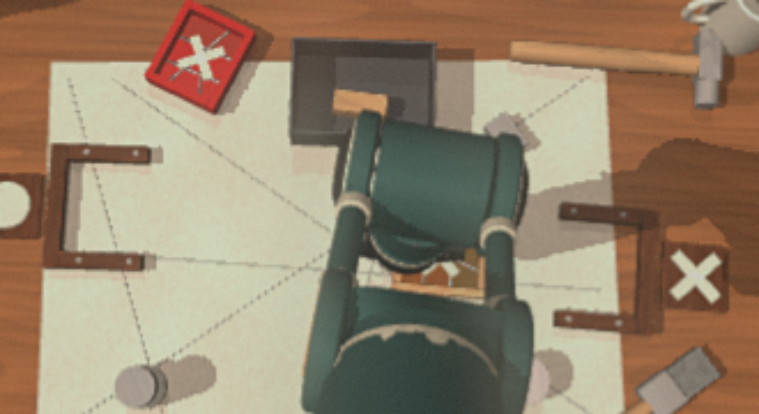

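The offcut is in the bin at (360,103), and the panel follows squarely at (440,275).

Emit:
carry_out(plan=[[[0, 0.17, 0, 0], [0.01, 0.34, 0, 0], [0.01, 0.51, 0, 0], [0.01, 0.68, 0, 0], [0.01, 0.83, 0, 0], [0.01, 0.83, 0, 0], [0.01, 0.83, 0, 0]]])

```text
time: 10.3
eef_pos: [0.5384, -0.1367, 0.022]
orientation: [[0.999, -0.051, 0.003], [-0.051, -0.999, -0.003], [0.003, 0.003, -1.0]]
contact_force: [-0.6, -3.7, 6.6]
gripper_width: 0.0079
gripper_force: 33.0
```

```bash
python3 -c "
from h import *
u=np.array([np.cos(np.radians(267.2)),np.sin(np.radians(267.2))])
for k in (5,0): go(*(np.array([532,-274.3])-(47.5+k)*u),20,-92.8)
a,d=shot('top'); cv2.imwrite('pics/c3.png',cv2.resize(a[130:260,270:430,::-1],None,fx=4,fy=4))"
```

```text
t 10.3 p [ 538.4 -136.7   22. ] th -92.9 w 7.9 F [-0.6 -3.7  6.6] -> row [0.005 0.852 0.022] -0.0003
t 10.3 p [ 538.4 -136.7   22. ] th -92.9 w 7.9 F [-0.6 -3.7  6.6] -> row [0.005 0.902 0.022] -0.0003
```

View pics/c3.png

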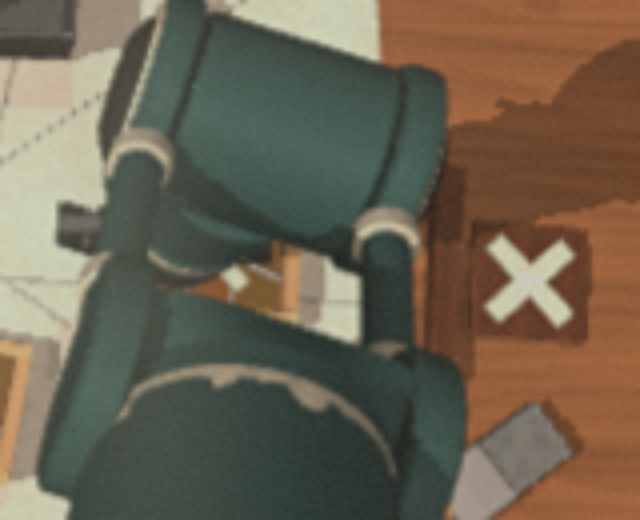

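The panel's leading edge, at (290,285) in this crop, is parallel to the end batten at (445,290). I slide it in.

Emit:
carry_out(plan=[[[0, 0.15, 0, 0], [0, 0.3, 0, 0], [0, 0.45, 0, 0], [0, 0.6, 0, 0], [0, 0.7, 0, 0], [0, 0.78, 0, 0], [0, 0.82, 0, 0], [0, 0.84, 0, 0], [0, 0.84, 0, 0], [0, 0.84, 0, 0]]])

```text
time: 11.35
eef_pos: [0.5339, -0.2182, 0.022]
orientation: [[0.999, -0.051, 0.002], [-0.051, -0.999, 0.0], [0.002, -0.001, -1.0]]
contact_force: [-0.0, 4.9, 9.1]
gripper_width: 0.0079
gripper_force: 33.3
```

Emit:
carry_out(plan=[[[0, 0.01, 0, 0], [0, 0.02, 0, 0], [0, 0.03, 0, 0], [0, 0.04, 0, 0], [0, 0.04, 0, 0], [0, 0.04, 0, 0]]])

```text
time: 11.95
eef_pos: [0.5337, -0.2217, 0.022]
orientation: [[0.999, -0.051, 0.002], [-0.051, -0.999, 0.001], [0.002, -0.001, -1.0]]
contact_force: [0.2, 7.1, 10.4]
gripper_width: 0.0078
gripper_force: 33.4
```

Emit:
carry_out(plan=[[[0, 0.01, 0, 0], [0, 0.02, 0, 0], [0, 0.03, 0, 0], [0, 0.04, 0, 0], [0, 0.04, 0, 0], [0, 0.04, 0, 0]]])

```text
time: 12.55
eef_pos: [0.5336, -0.2232, 0.022]
orientation: [[0.999, -0.052, 0.001], [-0.052, -0.999, 0.005], [0.001, -0.005, -1.0]]
contact_force: [2.6, 15.4, 12.9]
gripper_width: 0.0076
gripper_force: 33.6
```

Emit:
carry_out(plan=[[[0, 0.01, 0, 0], [0, 0.02, 0, 0], [0, 0.03, 0, 0], [0, 0.03, 0, 0], [0, 0.03, 0, 0]]])

```text
time: 13.05
eef_pos: [0.5336, -0.2234, 0.022]
orientation: [[0.999, -0.053, 0.001], [-0.053, -0.999, 0.009], [0.001, -0.009, -1.0]]
contact_force: [3.8, 25.0, 14.9]
gripper_width: 0.0077
gripper_force: 34.0
```

Hard stop at 25 N, so it is home. I relax the push, release and rise.

Emit:
carry_out(plan=[[[0, -0.03, 0, 0], [0, -0.05, 0, 0], [0, -0.05, 0, 0]]])

```text
time: 13.35
eef_pos: [0.5337, -0.2231, 0.022]
orientation: [[0.999, -0.051, 0.002], [-0.051, -0.999, 0.001], [0.002, -0.001, -1.0]]
contact_force: [1.0, 8.3, 10.2]
gripper_width: 0.0078
gripper_force: 33.4
```

Emit:
carry_out(plan=[[[0, 0, 0, 0], [0, 0, 0, 0], [0, 0, 0, 0], [0, 0, 0, 0], [0, 0, -0.2, 0], [0, 0, -0.5, 0], [0, 0, -0.9, 0], [0, 0, -0.9, 0]]], hand=0)

```text
time: 14.15
eef_pos: [0.537, -0.2264, 0.1163]
orientation: [[0.999, -0.05, 0.01], [-0.05, -0.999, -0.005], [0.01, 0.004, -1.0]]
contact_force: [1.4, -0.9, -0.0]
gripper_width: 0.0426
gripper_force: 0.0
```

```bash
python3 -c "
from h import *
go(430,-60.2,110,-99.7)
a,d=shot('top'); np.savez('top1.npz',a=a,d=d); b,_=shot('side')
cv2.imwrite('pics/c4.png',np.vstack([cv2.resize(a[130:260,270:430,::-1],(369,300)),cv2.resize(b[190:320,230:390,::-1],(369,300))]))"
```

```text
t 14.15 p [ 537.  -226.4  116.3] th -92.9 w 42.6 F [ 1.4 -0.9 -0. ] -> row [-1.152 -1.607  0.045] 0.019
```

View pics/c4.png

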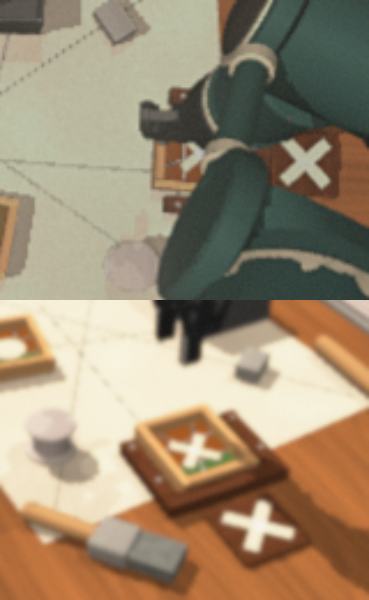

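The cross panel sits flush in the right nest, seen in the side crop at (195,445). Now the disc panel, by its -y rail.

Emit:
carry_out(plan=[[[-0.29, -0.4, 0, 0], [-0.58, -0.8, 0, 0], [-0.58, -0.8, 0, 0]]])

```text
time: 14.55
eef_pos: [0.4719, -0.1367, 0.1059]
orientation: [[0.999, -0.048, -0.011], [-0.048, -0.999, 0.005], [-0.011, -0.004, -1.0]]
contact_force: [-0.1, 0.1, -0.4]
gripper_width: 0.043
gripper_force: 0.0
```

Emit:
carry_out(plan=[[[-0.29, -0.4, 0, 0.019], [-0.58, -0.8, 0, 0.019], [-0.58, -0.8, 0, 0.019], [-0.58, -0.8, 0, 0.019], [-0.58, -0.8, 0, 0.019]]])

```text
time: 15.05
eef_pos: [0.4255, -0.0591, 0.11]
orientation: [[0.986, -0.168, 0.0], [-0.168, -0.986, -0.0], [0.0, 0.0, -1.0]]
contact_force: [1.1, 0.6, -0.4]
gripper_width: 0.0427
gripper_force: 0.0
```

```bash
python3 -c "
from h import *
go(430,-60.2,20,-99.7)"
```

```text
t 15.05 p [425.5 -59.1 110. ] th -99.7 w 42.7 F [ 1.1  0.6 -0.4] -> row [0.046 0.003 0.9  ] 0.0
```

Emit:
carry_out(plan=[[[0.045, 0, 0.3, 0], [0.045, 0, 0.6, 0], [0.045, 0, 0.8, 0], [0.045, 0, 0.9, 0], [0.045, 0, 0.9, 0], [0.045, 0, 0.9, 0]]])

```text
time: 15.65
eef_pos: [0.4304, -0.06, 0.0207]
orientation: [[0.986, -0.169, 0.001], [-0.169, -0.986, -0.0], [0.001, 0.0, -1.0]]
contact_force: [0.8, 0.1, 0.5]
gripper_width: 0.043
gripper_force: 0.0
```

Emit:
carry_out(plan=[[[0, 0, 0, 0], [0, 0, 0, 0], [0, 0, 0, 0], [0, 0, 0, 0], [0, 0, 0, 0], [0, 0, 0, 0]]], hand=1, squeeze=30)

```text
time: 16.25
eef_pos: [0.4308, -0.0594, 0.0216]
orientation: [[0.986, -0.168, 0.003], [-0.168, -0.986, -0.0], [0.003, -0.0, -1.0]]
contact_force: [-1.0, 1.3, 5.6]
gripper_width: 0.0078
gripper_force: 32.7
```

```bash
python3 -c "
from h import *
go(583.5,263.5-47.5-100,20,-90.3)"
```

```text
t 16.25 p [430.8 -59.4  21.6] th -99.7 w 7.8 F [-1.   1.3  5.6] -> row [ 1.211 -1.986  0.019] -0.026
```

Emit:
carry_out(plan=[[[0.1, -0.16, 0, -0.004], [0.2, -0.32, 0, -0.009], [0.3, -0.48, 0, -0.013], [0.4, -0.64, 0, -0.017], [0.5, -0.8, 0, -0.022], [0.6, -0.95, 0, -0.026], [0.6, -0.95, 0, -0.026], [0.6, -0.95, 0, -0.026]]])

```text
time: 17.05
eef_pos: [0.5069, 0.0248, 0.0216]
orientation: [[1.0, -0.006, 0.005], [-0.006, -1.0, 0.001], [0.005, -0.001, -1.0]]
contact_force: [3.4, 4.4, 4.7]
gripper_width: 0.008
gripper_force: 32.6
```

```bash
python3 -c "
from h import *
go(583.5,263.5-47.5-100,20,-90.3)"
```

```text
t 17.05 p [506.9  24.8  21.6] th -90.3 w 8.0 F [3.4 4.4 4.7] -> row [ 0.76  -0.916  0.02 ] -0.0001
```

Emit:
carry_out(plan=[[[0.13, -0.15, 0, 0], [0.26, -0.3, 0, 0], [0.39, -0.46, 0, 0], [0.52, -0.62, 0, 0], [0.65, -0.78, 0, 0], [0.76, -0.91, 0, 0], [0.76, -0.91, 0, 0], [0.76, -0.91, 0, 0]]])

```text
time: 17.85
eef_pos: [0.5829, 0.1152, 0.0216]
orientation: [[1.0, -0.006, 0.004], [-0.006, -1.0, 0.001], [0.004, -0.001, -1.0]]
contact_force: [3.0, 3.9, 4.2]
gripper_width: 0.0079
gripper_force: 32.6
```

```bash
python3 -c "
from h import *
go(583.5,263.5-47.5-5,20,-90.3)
a,d=shot('top'); cv2.imwrite('pics/c5.png',cv2.resize(a[120:240,70:230,::-1],None,fx=4,fy=4))"
```

```text
t 17.85 p [582.9 115.2  21.6] th -90.4 w 7.9 F [3.  3.9 4.2] -> row [ 0.    -0.958  0.018] -0.0002
```

View pics/c5.png

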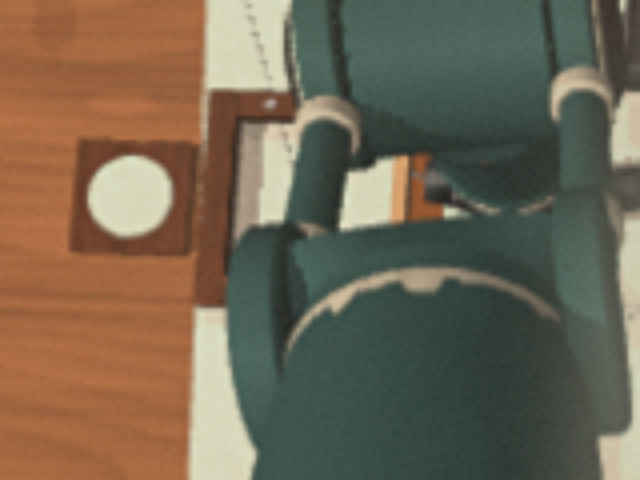

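The panel's leading edge at (400,190) is parallel to the end batten at (215,200). I slide it in.

Emit:
carry_out(plan=[[[0, -0.15, 0, 0], [0, -0.3, 0, 0], [0, -0.45, 0, 0], [0, -0.6, 0, 0], [0, -0.72, 0, 0], [0, -0.82, 0, 0], [0, -0.9, 0, 0], [0, -0.92, 0, 0], [0, -0.92, 0, 0], [0, -0.92, 0, 0]]])

```text
time: 18.9
eef_pos: [0.5821, 0.205, 0.0216]
orientation: [[1.0, -0.006, 0.001], [-0.006, -1.0, -0.002], [0.001, 0.002, -1.0]]
contact_force: [-0.4, -3.2, 9.4]
gripper_width: 0.0081
gripper_force: 33.0
```

Emit:
carry_out(plan=[[[0, -0.01, 0, 0], [0, -0.02, 0, 0], [0, -0.03, 0, 0], [0, -0.04, 0, 0], [0, -0.04, 0, 0], [0, -0.04, 0, 0]]])

```text
time: 19.5
eef_pos: [0.5821, 0.2081, 0.0216]
orientation: [[1.0, -0.006, 0.001], [-0.006, -1.0, -0.003], [0.001, 0.003, -1.0]]
contact_force: [-0.2, -6.1, 10.0]
gripper_width: 0.0079
gripper_force: 33.1
```

Emit:
carry_out(plan=[[[0, -0.01, 0, 0], [0, -0.02, 0, 0], [0, -0.03, 0, 0], [0, -0.04, 0, 0], [0, -0.04, 0, 0], [0, -0.04, 0, 0]]])

```text
time: 20.1
eef_pos: [0.5821, 0.2121, 0.0216]
orientation: [[1.0, -0.006, 0.001], [-0.006, -1.0, -0.003], [0.001, 0.003, -1.0]]
contact_force: [0.4, -6.0, 9.7]
gripper_width: 0.0077
gripper_force: 33.1
```

Emit:
carry_out(plan=[[[0, -0.01, 0, 0], [0, -0.02, 0, 0], [0, -0.03, 0, 0], [0, -0.04, 0, 0], [0, -0.04, 0, 0], [0, -0.04, 0, 0]]])

```text
time: 20.7
eef_pos: [0.5821, 0.216, 0.0216]
orientation: [[1.0, -0.006, 0.001], [-0.006, -1.0, -0.003], [0.001, 0.003, -1.0]]
contact_force: [0.0, -6.2, 9.4]
gripper_width: 0.0081
gripper_force: 33.1
```

Emit:
carry_out(plan=[[[0, -0.01, 0, 0], [0, -0.02, 0, 0], [0, -0.03, 0, 0], [0, -0.03, 0, 0], [0, -0.03, 0, 0]]])

```text
time: 21.2
eef_pos: [0.5822, 0.2188, 0.0216]
orientation: [[1.0, -0.006, 0.001], [-0.006, -1.0, -0.003], [0.001, 0.003, -1.0]]
contact_force: [-0.8, -7.1, 10.2]
gripper_width: 0.0078
gripper_force: 33.1
```

Emit:
carry_out(plan=[[[0, -0.01, 0, 0], [0, -0.02, 0, 0], [0, -0.03, 0, 0], [0, -0.04, 0, 0], [0, -0.04, 0, 0], [0, -0.04, 0, 0]]])

```text
time: 21.8
eef_pos: [0.5822, 0.2191, 0.0216]
orientation: [[1.0, -0.004, -0.0], [-0.004, -1.0, -0.009], [-0.0, 0.009, -1.0]]
contact_force: [0.5, -19.5, 12.6]
gripper_width: 0.0078
gripper_force: 33.5
```

Hard stop, so it is home. I relax, release, rise and clear away for a final check.

Emit:
carry_out(plan=[[[0, 0.02, 0, 0], [0, 0.03, 0, 0], [0, 0.03, 0, 0]]])

```text
time: 22.1
eef_pos: [0.5822, 0.2189, 0.0216]
orientation: [[1.0, -0.006, 0.001], [-0.006, -1.0, -0.004], [0.001, 0.004, -1.0]]
contact_force: [0.1, -9.1, 10.2]
gripper_width: 0.0077
gripper_force: 33.2
```

Emit:
carry_out(plan=[[[0, 0, 0, 0], [0, 0, 0, 0], [0, 0, 0, 0], [0, 0, 0, 0], [0, 0, -0.2, 0], [0, 0, -0.5, 0], [0, 0, -0.9, 0], [0, 0, -0.9, 0]]], hand=0)

```text
time: 22.9
eef_pos: [0.586, 0.2246, 0.1167]
orientation: [[1.0, -0.005, 0.01], [-0.005, -1.0, 0.004], [0.01, -0.004, -1.0]]
contact_force: [-0.7, -0.1, 0.1]
gripper_width: 0.0428
gripper_force: 0.0
```

Emit:
carry_out(plan=[[[-0.2, 0.4, -0.3, 0], [-0.4, 0.8, -0.6, 0], [-0.5, 1, -0.8, 0], [-0.5, 1, -0.8, 0], [-0.5, 1, -0.8, 0]]])

```text
time: 23.4
eef_pos: [0.5314, 0.123, 0.1906]
orientation: [[1.0, -0.007, 0.001], [-0.007, -1.0, 0.001], [0.001, -0.001, -1.0]]
contact_force: [-0.1, 1.2, -0.2]
gripper_width: 0.0425
gripper_force: 0.0
```

Emit:
carry_out(plan=[[[-0.2, 0.4, 0, 0], [-0.4, 0.8, 0, 0], [-0.5, 1, 0, 0], [-0.5, 1, 0, 0], [-0.5, 1, 0, 0]]])

```text
time: 23.9
eef_pos: [0.4805, 0.024, 0.189]
orientation: [[1.0, -0.006, -0.002], [-0.006, -1.0, 0.001], [-0.002, -0.001, -1.0]]
contact_force: [0.3, -0.0, -0.5]
gripper_width: 0.043
gripper_force: 0.0
```

```bash
python3 -c "
from h import *
go(500,0,300,-90)
a,d=shot('top'); b,_=shot('side')
cv2.imwrite('pics/c6.png',np.vstack([cv2.resize(a[80:270,80:425,::-1],(545,300)),cv2.resize(b[130:320,150:495,::-1],(545,300))]))
hsv=cv2.cvtColor(a,cv2.COLOR_RGB2HSV)
for n,c in (('L',(583.5,263.5)),('R',(532,-274.3))):
    P=cloud('top',d); m=(np.hypot(P[...,0]*1000-c[0],P[...,1]*1000-c[1])<85)&(P[...,2]>.0185)
    q=P[m][:,:2]*1000
    if len(q)>20: print(n,len(q),cv2.minAreaRect(q.astype(np.float32)))
"
```

```text
t 23.9 p [480.5  24.  189. ] th -90.3 w 43.0 F [ 0.3 -0.  -0.5] -> row [ 0.195  0.238 -1.11 ] -0.001
L 571 ((585.3551635742188, 273.2406311035156), (120.57634735107422, 137.2763214111328), 89.88412475585938)
R 575 ((535.8133544921875, -277.7942810058594), (120.99047088623047, 135.28533935546875), 88.06339263916016)
```

View pics/c6.png

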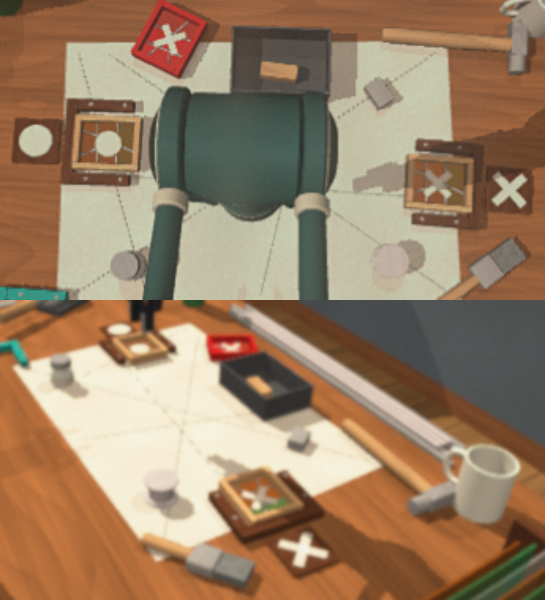

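Both panels are flush and square in their own nests: disc at (107,143), cross at (438,182). The offcut lies in the bin at (280,71), and everything else is where it was.

```bash
python3 -c "
from bench import arm
print(arm.job_done())"
```

```text
the job is handed in; nothing more can be done
None
```

The job is handed in: the offcut is in the scrap bin and both panels are against the end battens of their matching nests, at about 24 s of the 67 s allowed; the final pictures showed nothing else moved, but `job_done()` returned no verdict.

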